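# Sort painted chisel handles into the latched chest

## Task

The painted chisel handles on the sloping rack are dry. Slide the orange thumb latch of the chest aside so that its clear cover springs open, then lay both red handles flat in the red tray and the blue handle flat in the blue tray, setting them down without dropping them. Leave the unpainted handle in the rack, leave the cover open, and do not disturb the tin, the bowl or the spanner.

Things in the scene. Friction and masses are not known exactly. Their poses are not given: they have to be found in the camera images.
- red_a: octagonal chisel handle, 26 mm across flats, 120 mm long, about 60 g, half painted red (red half at the -x end), red band and brass ferrule at the other end. Origin at its middle, on its axis; its x axis runs along its length towards the brass end. In the rack it lies with x pointing up the slope, flats facing its y and z axes; 44 mm free between neighbours there.
- red_b: octagonal chisel handle, 26 mm across flats, 120 mm long, about 60 g, the second red one, same as red_a. Origin at its middle, on its axis; its x axis runs along its length towards the brass end. In the rack it lies with x pointing up the slope, flats facing its y and z axes; 44 mm free between neighbours there.
- blue: octagonal chisel handle, 26 mm across flats, 120 mm long, about 60 g, painted blue in the same way. Origin at its middle, on its axis; its x axis runs along its length towards the brass end. In the rack it lies with x pointing up the slope, flats facing its y and z axes; 44 mm free between neighbours there.
- plain: octagonal chisel handle, 26 mm across flats, 120 mm long, about 60 g, unpainted light wood; it stays in the rack. Origin at its middle, on its axis; its x axis runs along its length towards the brass end. In the rack it lies with x pointing up the slope, flats facing its y and z axes; 44 mm free between neighbours there.
- rack: fixed plywood rack, 354 mm wide (y), x away from the robot, origin on the table under its middle. Four handles lie up its 35 degree (0.61 rad) slope at y = -108, -36, 36, 108 mm, middles at x = 0, 85 mm high, on two 12 mm rails 42 mm either side of the middle, open between; stop ledge below each, 6 mm brass pins on the rails 2.5 mm beside it.
- shelf_edge (a point): middle of the lower front edge (robot side) of the rack's shelf, 200 mm above the table; the shelf is 44 mm deep (rack x = 13 to 57 mm), a pot at each end reaches 254 mm. It overhangs the handles: the tool cannot come straight down on a handle's middle but must lean about 35 degrees, square to the slope, its body towards the robot.
- chest: fixed grey chest 177 mm (x) by 276 mm (y), walls 10 mm thick and 45 mm high; origin on the table under its middle, x points away from the robot side, z up. The two trays stand side by side in it along y. The latch is in the middle of its -x side.
- red_tray: fixed red open tray in the chest, 153 (x) by 126 (y) by 34 mm high, walls and floor 4 mm; origin under its middle (8 mm above the table), axes as the chest's. A handle lies along x in it; there is room for two side by side. Which side it is on varies.
- blue_tray: fixed blue tray, same sizes as the red one, in the other half of the chest
- thumb (a point): middle of the top of the orange thumb piece of the latch: 12 mm (x) by 14 mm (y) in plan, standing 34 mm up from a steel guide on the chest's -x side, its top 74 mm above the table. Moves with the latch. A steel tongue 12 mm wide goes from it towards the chest, 50 to 56 mm above the table, over the cover's tab.
- latch (a joint): m: slide of the thumb latch along the chest's +y; 0 to 0.003 latched at the start, the cover is free beyond about 0.010, end stop at 0.018. Needs about 2 N; stays where it is left.
- cover (a joint): rad: clear plastic cover 177 by 276 mm, 4 mm thick, hinged along the chest's +x rim 46 mm above the table; 0 shut over both trays, 1.9 fully open, leaning back. When the latch frees it a weak spring swings it fully open in about a second and keeps it there.
- cover_edge (a point): middle of the cover's front edge (opposite the hinge), on its upper face
- tin: closed tin, 68 mm across, 55 mm high, upright; origin under its middle. Bystander.
- bowl: turned wooden bowl, 120 mm across, 50 mm high; origin under its middle. Bystander.
- spanner: steel spanner lying on the table; origin under its middle, x along it. Bystander.
There are look-alikes about, which are no part of the job. Leave any pink look-alike of the red_b alone.

How it is judged:
By the outcome, as a careful person would: the job done as asked, in the order asked, and still so for the second after the job is handed in, with the robot touching nothing.
It also fails if it takes over 69 s, if anything falls off the work surface, if the arm or the gripper's body presses on something with over 40 N, if the wrist force passes 120 N, or if a joint passes its speed limit or range.

## Robot

A 6-joint arm with a two-finger parallel gripper is mounted at the origin on the work surface. World frame = base frame: x ahead of the robot, y to its left, z up, the work surface at z = 0. Lengths are in mm, angles in rad, forces in N, time in s.
With the tool pointing down it reaches from about 250 to 775 mm from the base axis. Payload 4 kg.
Tool frame: the origin (TCP) lies midway between the tips of the shut fingers; the grasp point (between the pads) lies 19 mm behind it; z points along the fingers, y is the line along which they close (so a half turn about z gives the same grasp; the last joint's range is limited). The gripper opens to 94 mm and grips with 3 to 60 N. Pads are 16 mm wide; open, the fingers measure 119 mm over their backs; the gripper's body (75 mm by 177 mm) begins 78 mm behind the grasp point.
Start: joints at [1.141, 0.087, 1.371, -0, 1.684, -0.103], TCP at [176.568, 520.907, 205.506] pointing down, gripper open.
Joint ranges: [-3.1, 3.1], [-0.76, 2.03], [0.27, 2.55], [-1.08, 4.22], [0.17, 2.65], [-2.57, 2.57]. Speed limits (rad/s): [2.79, 2.79, 3.14, 3.14, 3.14, 3.14].

## Interface

Orientations are given as a 3x3 rotation matrix whose columns are the frame's x, y, z axes.
In Python, from station import robot gives the robot as it stands.
- The arm moves only by the tool move_arm, never from a script. Its argument "plan" is a list of rows, each an object with "jaw": the opening, from -1 (shut) to 1 (fully open); "dp": the shift along the tool's x, y, z each as a share of 500 mm, from -1 to 1, a list of three; "twist": the turn, a rotation vector about the tool's x, y, z each as a share of pi/2 rad, from -1 to 1, a list of three. A call has exactly 5 rows; each row is the pose to reach, as a shift and turn from the pose commanded when the call began, along the tool's axes at that moment; what a row does not reach only later rows make up. A row lasts 1/12 s, in which the tool goes at most 41.7 mm and 7.16 degrees, less where a joint would pass 70% of its speed; a pose out of reach is approached as far as the arm can. A call with a number of a shift or a turn outside -1 to 1 is refused whole. A call with a gripper value outside its range is refused whole. The fingers move at their own pace and stop on an object; "force" is the grip in N (left out, the last holds). Time passes only in rows, so rows that repeat a pose let the fingers close, or fill a call up. It gives the time, the measured TCP pose, the force, the opening and the grip force at its end, in the units of the state.
- robot.get_state(): the state, without advancing time (a new reading comes with each control period).
- robot.snapshot(name): name is "scene" or "top" or "wrist"; returns the picture (420x560x3 uint8, blue, green, red); there is no depth.
- robot.get_calibration(name): a dict with "intrinsics" (3x3 intrinsics, pixels), "camera_from_world" (4x4, takes a point from world to camera coordinates); the wrist camera has in their place "mount" (4x4, takes a point from camera to tool coordinates, whose origin is the TCP and whose axes are the flange's). Camera axes: x right, y down, z forward; pixel columns grow to the right and rows downward; lengths in mm; the calibration is good to about 2 mm. A picture is of the moment at which its call begins: read the wrist's pose just before it. get_calibration takes no time and is no camera call.
- robot.job_done(): hands the job in; it is judged then, once.
Trained networks look in the newest picture that a camera, given by its name, has taken for a name from the list of things; names that differ only in an ending like _2 or _b are one class to them, and where a whole thing is asked for, a point or a joint stands for the part that bears it (a point fixed in the world has none). Each returns a list of dicts, best first, with "conf" (0 to 1); they miss things now and then, are a little off and sometimes report something else, mostly with a low value. They report only what shows in the picture. A call takes as long as a camera call. They do not tell look-alikes from the thing itself.
- robot.find_in(name, camera): "at" ([column, row] as shares, 0 to 1, of the picture: columns of its width, rows of its height, amid what is visible of it).
The state is a dict: "t": time; "q": joint angles; "qvel": joint speeds; "effort": joint torques, N m; "tcp_pos": TCP position; "eef_rot": TCP orientation; "ft_force": force on the tool from outside, world axes, zero at the start; "moment": the same for the moment, N m; "width": opening from 0.0 (shut) to 1.0 (fully open); "grip_force": force on a finger pad.
Only numpy, scipy, OpenCV 4.12 (cv2) and the standard library are available. Lean on these libraries where they do the work, as an engineer would, in place of code of your own. Each camera call takes 0.05 s, during which the arm holds its last target. There are 200 camera calls.

## Working session

There is one attempt and no reset: what is moved stays moved. The work goes in short steps, Python scripts to look and compute and a tool call to move; the robot and the scene stay as the last step left them, time stands still between calls to the robot, and variables do not carry over. Pictures are saved under pics/ and viewed, at most 10 in all, crops included, and the job is handed in when it is done.

Besides the shell and the picture viewer there is one more tool, called after "Emit:" by a JSON object that holds its "name" and its "arguments", one argument or row to a line. move_arm: Moves the arm, as the interface text tells. Shift numbers are shares of 500 mm and turn numbers shares of pi/2 rad, none past 1 either way. Its arguments: {"type":"object","properties":{"plan":{"type":"array","items":{"type":"object","properties":{"jaw":{"type":"number"},"dp":{"type":"array","items":{"type":"number","minimum":-1,"maximum":1}},"twist":{"type":"array","items":{"type":"number","minimum":-1,"maximum":1}}}}},"force":{"type":"number"}},"required":["plan"]}

```bash
ls; mkdir -p pics; python3 - <<'E'
from station import robot
import cv2,numpy as np
for c in ["scene","top"]:
    im=robot.snapshot(c); cv2.imwrite(f"pics/{c}0.png",im)
    for n in ["red_a","blue","plain","rack","chest","red_tray","blue_tray","thumb","cover","tin","bowl","spanner"]:
        print(c,n,[(round(d["at"][0]*560),round(d["at"][1]*420),round(d["conf"],2)) for d in robot.find_in(n,c)])
    k=robot.get_calibration(c);print(np.round(k["intrinsics"],1).tolist(),np.round(k["camera_from_world"],3).tolist())
print(np.round(robot.get_calibration("wrist")["mount"],3).tolist(),robot.get_state())
E
```

```text
pics
scene red_a [(161, 183, 0.86), (240, 247, 0.78), (227, 312, 0.76), (269, 254, 0.75), (148, 305, 0.74), (389, 185, 0.42), (405, 231, 0.24)]
scene blue [(210, 241, 0.61)]
scene plain [(217, 231, 0.65), (180, 234, 0.6)]
scene rack [(218, 230, 0.95)]
scene chest [(400, 233, 0.79), (333, 297, 0.51), (407, 230, 0.15)]
scene red_tray [(390, 190, 0.44), (247, 180, 0.3), (397, 233, 0.2)]
scene blue_tray []
scene thumb []
scene cover [(407, 231, 0.94)]
scene tin [(309, 182, 0.89), (249, 180, 0.62)]
scene bowl [(333, 296, 0.76), (391, 189, 0.55)]
scene spanner [(242, 181, 0.84)]
[[381.3, 0.0, 282.7], [0.0, 381.3, 208.2], [0.0, 0.0, 1.0]] [[0.088, 0.996, -0.007, 16.027], [0.839, -0.078, -0.538, -386.879], [-0.537, 0.042, -0.843, 1298.659], [0.0, 0.0, 0.0, 1.0]]
top red_a [(294, 204, 0.96), (325, 212, 0.89), (342, 159, 0.84), (419, 307, 0.62), (414, 165, 0.57)]
top blue [(351, 220, 0.64)]
top plain [(385, 223, 0.55)]
top rack [(346, 194, 0.57), (328, 301, 0.5)]
top chest [(167, 216, 0.61)]
top red_tray []
top blue_tray []
top thumb [(173, 256, 0.47)]
top cover [(163, 216, 0.58)]
top tin [(25
[... 477 characters left out ...]
5e+00, -1.03070001e-01]), 'qvel': array([-9.58976675e-05,  2.14671721e-04, -5.94558201e-04,  1.92804512e-04,
        1.91332268e-03,  2.62685679e-05]), 'effort': array([ 7.02245234e-04, -3.40044165e+01, -3.02592158e+01,  7.19805853e-02,
        2.36955320e-02,  2.02459711e-05]), 'tcp_pos': array([176.5912156 , 520.90856011, 205.49912712]), 'eef_rot': array([[-9.47059503e-01,  3.21058081e-01,  8.02593943e-05],
       [ 3.21058087e-01,  9.47059499e-01,  9.62765328e-05],
       [-4.51000630e-05,  1.16947533e-04, -9.99999992e-01]]), 'ft_force': array([ 0.0291252 ,  0.54380631, -0.48066971]), 'moment': array([-0.01283481,  0.02717819,  0.02461578]), 'grip_force': 0.0, 'width': 0.9988495261094166}
```

View pics/scene0.png

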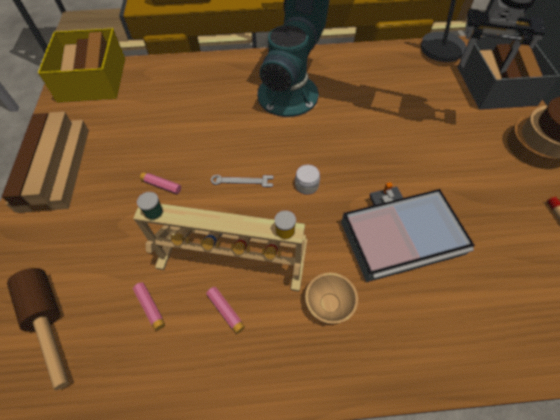

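View pics/top0.png

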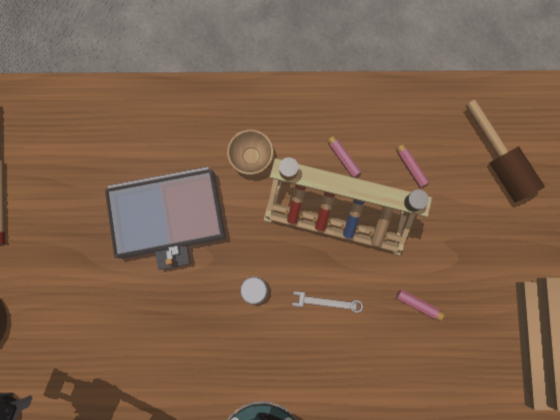

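The top picture shows the chest at (165,215), with the blue tray on the left (+y), the red tray on the right and the thumb near (170,260). The rack holds, from left to right, red (294,204), red (325,212), blue (351,220) and plain (385,223). The pink look-alikes lie loose on the table.

```bash
cat > h.py <<'E'
from station import robot
import cv2,numpy as np
from scipy.optimize import least_squares
from scipy.spatial.transform import Rotation as R
def cam(c,st=None):
    k=robot.get_calibration(c)
    if c!="wrist": return k["intrinsics"],np.array(k["camera_from_world"])
    T=np.eye(4);T[:3,:3]=st["eef_rot"];T[:3,3]=st["tcp_pos"]
    return k["intrinsics"],np.linalg.inv(T@np.array(k["mount"]))
def proj(C,P):
    K,T=C;P=np.atleast_2d(P);q=(P@T[:3,:3].T+T[:3,3])@np.array(K).T
    return q[:,:2]/q[:,2:]
def ray(C,uv,z):
    K,T=C;d=T[:3,:3].T@np.linalg.inv(K)@[uv[0],uv[1],1];o=-T[:3,:3].T@T[:3,3]
    return o+d*(z-o[2])/d[2]
def pose(x,y,a): 
    c,s=np.cos(a),np.sin(a);return lambda P:np.atleast_2d(P)@np.array([[c,-s,0],[s,c,0],[0,0,1]]).T+[x,y,0]
E
python3 - <<'E'
from h import *
im=cv2.imread("pics/top0.png");C=cam("top")
hsv=cv2.cvtColor(im,cv2.COLOR_BGR2HSV)
def blobs(m,box,mn=30):
    M=np.zeros_like(m);x0,y0,x1,y1=box;M[y0:y1,x0:x1]=m[y0:y1,x0:x1]
    n,l,s,c=cv2.connectedComponentsWithStats(M);return [(c[i].round(1).tolist(),s[i].tolist()) for i in range(1,n) if s[i,4]>=mn]
h,s,v=cv2.split(hsv)
print("red",blobs(((((h<6)|(h>172))&(s>150))*255).astype(np.uint8),(265,150,435,260)))
print("blue",blobs((((h>100)&(h<130)&(s>110))*255).astype(np.uint8),(265,150,435,260)))
print("orange",blobs((((h>3)&(h<16)&(s>190)&(v>150))*255).astype(np.uint8),(150,240,195,275),4))
a=(((h>100)&(h<130)&(s>40)&(v>90))*255).astype(np.uint8);print("bt",blobs(a,(100,165,230,260),300))
b=((((h<8)|(h>165))&(s<110)&(v>110))*255).astype(np.uint8);print("rt",blobs(b,(100,165,230,260),300))
w=cv2.resize(im[165:275,100:230],None,fx=3,fy=3,interpolation=cv2.INTER_CUBIC)
r=cv2.resize(im[150:260,262:434],None,fx=2.3,fy=2.3,interpolation=cv2.INTER_CUBIC)
o=np.zeros((340,800,3),np.uint8);o[:330,:390]=w;o[:r.shape[0],400:400+r.shape[1]]=r[:, :400];cv2.imwrite("pics/crop.png",o)
E
```

```text
red [([293.5, 212.5], [288, 202, 12, 21, 164]), ([321.6, 219.6], [316, 209, 13, 22, 168])]
blue []
orange []
bt []
rt [([189.4, 208.0], [160, 173, 60, 71, 3152])]
```

View pics/crop.png

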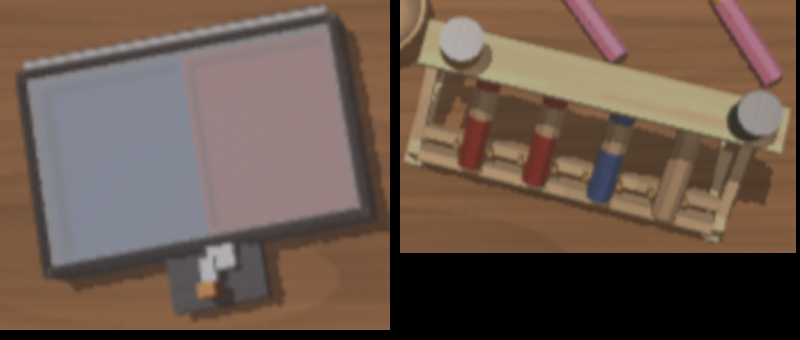

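The crop shows the chest corners near (117,257), (224,237), (213,169) and (107,189), with the thumb at (169,262). In the rack, the red halves are near (293.5,212.5) and (321.6,219.6), blue is near (351.6,226), and the shelf's front edge runs from (271,177) to (428,215).

```bash
python3 - <<'E'
from h import *
C=cam("top")
# chest
cp=np.array([[-88.5,138,45],[-88.5,-138,45],[88.5,-138,45],[88.5,138,45]]);uv=np.array([[116.7,256.7],[224,236.7],[212.7,169],[106.7,189]])
f=least_squares(lambda p:(proj(C,pose(*p)(cp))-uv).ravel(),[500,300,0.15])
print("chest",f.x.round(3),f.fun.round(1)); print("thumb top world",ray(C,(169,262),74).round(1))
p=pose(*f.x); T=ray(C,(169,262),74); c,s=np.cos(f.x[2]),np.sin(f.x[2]);d=T[:2]-f.x[:2];print("thumb in chest",c*d[0]+s*d[1],-s*d[0]+c*d[1])
c35,s35=np.cos(.61),np.sin(.61)
def hp(y,t,n): return [t*c35-n*s35,y,85+t*s35+n*c35]
rp=np.array([hp(108,-30,9),hp(36,-30,9),hp(-36,-30,9),[13,177,208],[13,-177,208]]);uv=np.array([[293.5,212.5],[321.6,219.6],[351.6,226],[270.7,177],[428.5,215.2]])
g=least_squares(lambda p:(proj(C,pose(*p)(rp))-uv).ravel(),[550,-150,-0.2])
print("rack",g.x.round(3),g.fun.round(1))
for n in ("tin","bowl","spanner"):
    d=robot.find_in(n,"top")[0]["at"];print(n,ray(C,(d[0]*560,d[1]*420),dict(tin=55,bowl=40,spanner=5)[n]).round())
S=cam("scene")
im=cv2.imread("pics/scene0.png")
for q in np.vstack([pose(*f.x)(cp),pose(*g.x)(rp),T]):
    u=proj(S,q)[0];cv2.circle(im,tuple(int(round(a*4)) for a in u),6,(0,255,0),1,cv2.LINE_AA,2)
cv2.imwrite("pics/ov.png",cv2.resize(im[150:310,120:490],None,fx=2.1,fy=2.1))
E
```

```text
chest [5.74396e+02 2.44641e+02 1.86000e-01] [-0.8  0.4  0.7 -0.2  0.3 -0.1 -0.2 -0.2]
thumb top world [448.3 223.6  74. ]
thumb in chest -127.84537712969706 2.6840108492107504
rack [ 5.72382e+02 -1.93707e+02 -2.45000e-01] [ 0.8 -0.3  1.2 -0.5 -0.2  0.1 -0.9  0.3 -0.7  0.3]
tin [383.  13.  55.]
bowl [731.  38.  40.]
spanner [ 351. -155.    5.]
```

View pics/ov.png

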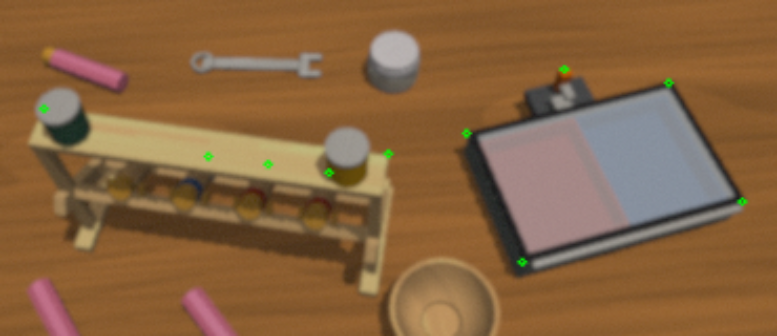

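Chest overlay agrees in both cameras. Next I plan the latch push: fingers shut, tool y along chest +y, camera towards the robot.

```bash
cat >> h.py <<'E'
CH=(574.4,244.6,0.186); RK=(572.4,-193.7,-0.245)
def frame(P,a,lean=0): # tool down, tool y = frame +y, leaning towards robot
    c,s=np.cos(lean),np.sin(lean)
    L=np.array([[-c,0,s],[0,1,0],[-s,0,-c]])
    return R.from_euler('z',a).as_matrix()@L
def chest(x,y,z): return pose(*CH)([x,y,z])[0],frame(CH,CH[2])
def rack(y,n,t=0,x=0): # n: TCP height along slope normal above handle axis
    c,s=np.cos(.61),np.sin(.61);return pose(*RK)([t*c-n*s,y,85+t*s+n*c])[0],frame(RK,RK[2],.61)
def plan(wps,start=None):
    if start is None: st=robot.get_state();start=(st["tcp_pos"],st["eef_rot"])
    p,r=start
    for name,(q,o) in wps:
        d0=np.linalg.norm(q-p);a0=np.linalg.norm(R.from_matrix(r.T@o).as_rotvec());n=max(1,int(np.ceil(max(d0/200,a0/.6))))
        for i in range(n):
            f=1/(n-i);dp=np.round(r.T@(q-p)*f/500,3);tw=np.round(R.from_matrix(r.T@o).as_rotvec()*f/(np.pi/2),3)
            p=p+r@dp*500;r=r@R.from_rotvec(tw*np.pi/2).as_matrix()
            print(name,dp.tolist(),tw.tolist(),"->",p.round(),flush=True)
    return p,r
E
python3 - <<'E'
from h import *
t=2.7
plan([("hi",chest(-129,t-36,160)),("down",chest(-129,t-36,58)),("push",chest(-129,t-4,58)),("up",chest(-129,t-14,160))])
E
```

```text
hi [-0.246, -0.151, 0.03] [0.0, 0.0, -0.109] -> [269. 410. 190.]
hi [-0.217, -0.191, 0.03] [0.0, 0.0, -0.109] -> [361. 299. 175.]
hi [-0.182, -0.224, 0.031] [0.0, 0.0, -0.108] -> [454. 188. 160.]
down [0.0, -0.0, 0.204] [0.0, 0.0, -0.0] -> [454. 188.  58.]
push [0.0, 0.064, -0.0] [0.0, 0.0, -0.0] -> [448. 220.  58.]
up [0.0, -0.02, -0.204] [0.0, 0.0, -0.0] -> [450. 210. 160.]
```

Emit:
{"name": "move_arm", "arguments": {
  "plan": [
    {"dp":[-0.246,-0.151,0.03],"twist":[0,0,-0.109],"jaw":-1},
    {"dp":[-0.246,-0.151,0.03],"twist":[0,0,-0.109],"jaw":-1},
    {"dp":[-0.246,-0.151,0.03],"twist":[0,0,-0.109],"jaw":-1},
    {"dp":[-0.246,-0.151,0.03],"twist":[0,0,-0.109],"jaw":-1},
    {"dp":[-0.246,-0.151,0.03],"twist":[0,0,-0.109],"jaw":-1}
  ]
}}

```text
t: 1.87
tcp_pos: [271.1, 406.8, 190.1]
eef_rot: [[-0.987, 0.16, 0.001], [0.16, 0.987, -0.002], [-0.001, -0.002, -1.0]]
ft_force: [0.6, -0.3, -0.0]
width: 0.68
grip_force: 0.0
```

Emit:
{"name": "move_arm", "arguments": {
  "plan": [
    {"dp":[-0.217,-0.191,0.03],"twist":[0,0,-0.109],"jaw":-1},
    {"dp":[-0.217,-0.191,0.03],"twist":[0,0,-0.109],"jaw":-1},
    {"dp":[-0.217,-0.191,0.03],"twist":[0,0,-0.109],"jaw":-1},
    {"dp":[-0.217,-0.191,0.03],"twist":[0,0,-0.109],"jaw":-1},
    {"dp":[-0.217,-0.191,0.03],"twist":[0,0,-0.109],"jaw":-1}
  ]
}}

```text
t: 2.28
tcp_pos: [363.2, 296.2, 175.0]
eef_rot: [[-1.0, -0.01, 0.0], [-0.01, 1.0, -0.002], [-0.0, -0.002, -1.0]]
ft_force: [-1.3, 0.2, 0.1]
width: 0.327
grip_force: 0.0
```

Emit:
{"name": "move_arm", "arguments": {
  "plan": [
    {"dp":[-0.182,-0.224,0.031],"twist":[0,0,-0.108],"jaw":-1},
    {"dp":[-0.182,-0.224,0.031],"twist":[0,0,-0.108],"jaw":-1},
    {"dp":[-0.182,-0.224,0.031],"twist":[0,0,-0.108],"jaw":-1},
    {"dp":[-0.182,-0.224,0.031],"twist":[0,0,-0.108],"jaw":-1},
    {"dp":[-0.182,-0.224,0.031],"twist":[0,0,-0.108],"jaw":-1}
  ]
}}

```text
t: 2.7
tcp_pos: [455.9, 186.2, 159.3]
eef_rot: [[-0.984, -0.18, -0.0], [-0.18, 0.984, -0.001], [0.0, -0.001, -1.0]]
ft_force: [0.3, 0.3, -0.1]
width: 0.002
grip_force: 0.0
```

```bash
python3 - <<'E'
from h import *
st=robot.get_state();im=robot.snapshot("wrist");C=cam("wrist",st)
print(st["tcp_pos"].round(1),[(np.round(np.array(d["at"])*[560,420]),round(d["conf"],2)) for d in robot.find_in("thumb","wrist")])
print("expected thumb",proj(C,[448.3,223.6,74]).round(1))
cv2.imwrite("pics/w1.png",im)
E
```

```text
[455.9 186.2 159.3] [(array([326., 218.]), 0.9)]
expected thumb [[324.3 213.1]]
```

View pics/w1.png

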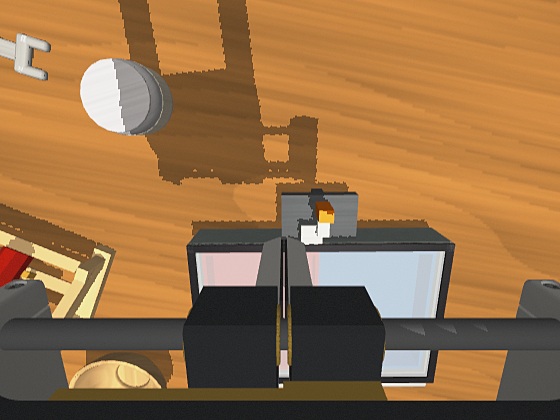

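The wrist view shows the orange thumb at (326,211), within about 2 px of my estimate, and the shut fingertips clear of it on the −y side. I'll go down and push.

```bash
python3 - <<'E'
from h import *
t=3.2
plan([("down",chest(-129,t-34,58)),("push",chest(-129,t-4,58)),("up",chest(-129,t-12,160))])
E
```

```text
down [0.0, 0.002, 0.204] [0.001, -0.0, -0.001] -> [454. 190.  58.]
push [0.0, 0.06, -0.0] [-0.0, -0.0, 0.0] -> [448. 220.  58.]
up [0.0, -0.016, -0.204] [-0.0, -0.0, 0.0] -> [450. 212. 160.]
```

Emit:
{"name": "move_arm", "arguments": {
  "plan": [
    {"dp":[0,0.002,0.07],"twist":[0,0,0],"jaw":-1},
    {"dp":[0,0.002,0.14],"twist":[0,0,0],"jaw":-1},
    {"dp":[0,0.002,0.19],"twist":[0,0,0],"jaw":-1},
    {"dp":[0,0.002,0.204],"twist":[0,0,0],"jaw":-1},
    {"dp":[0,0.002,0.204],"twist":[0,0,0],"jaw":-1}
  ]
}}

```text
t: 3.22
tcp_pos: [451.2, 190.5, 56.0]
eef_rot: [[-0.982, -0.187, -0.005], [-0.187, 0.982, -0.001], [0.005, 0.0, -1.0]]
ft_force: [-0.2, 0.0, -0.2]
width: 0.005
grip_force: 0.0
```

Emit:
{"name": "move_arm", "arguments": {
  "plan": [
    {"dp":[0,0.015,0],"jaw":-1},
    {"dp":[0,0.03,0],"jaw":-1},
    {"dp":[0,0.045,0],"jaw":-1},
    {"dp":[0,0.06,0],"jaw":-1},
    {"dp":[0,0.06,0],"jaw":-1}
  ]
}}

```text
validation failed for argument at $.pl...
```

```bash
python3 - <<'E'
from h import *
st=robot.get_state();print(st["tcp_pos"].round(1),st["ft_force"].round(1))
im=robot.snapshot("top");print(robot.find_in("cover","top"),robot.find_in("red_tray","top"))
C=cam("top")
cv2.imwrite("pics/top1.png",cv2.resize(im[100:320,80:440],None,fx=2,fy=2))
E
```

```text
[451.2 190.5  56. ] [-0.2  0.  -0.2]
[{'at': [0.31, 0.4917], 'conf': 0.81}] []
```

View pics/top1.png

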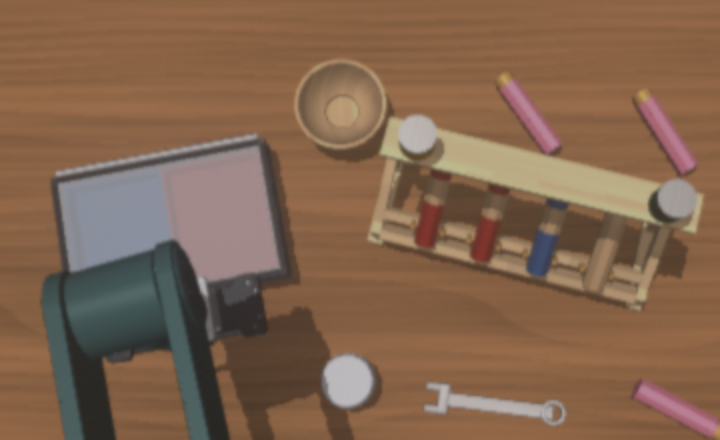

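The picture shows the cover still shut, because the push call was refused: every row needs a twist. I'll push now.

Emit:
{"name": "move_arm", "arguments": {
  "plan": [
    {"dp":[0,0.015,0],"twist":[0,0,0],"jaw":-1},
    {"dp":[0,0.03,0],"twist":[0,0,0],"jaw":-1},
    {"dp":[0,0.045,0],"twist":[0,0,0],"jaw":-1},
    {"dp":[0,0.06,0],"twist":[0,0,0],"jaw":-1},
    {"dp":[0,0.06,0],"twist":[0,0,0],"jaw":-1}
  ]
}}

```text
t: 3.78
tcp_pos: [448.4, 220.4, 58.7]
eef_rot: [[-0.983, -0.186, 0.001], [-0.186, 0.983, 0.001], [-0.001, 0.001, -1.0]]
ft_force: [0.2, 1.0, 0.2]
width: 0.007
grip_force: 0.0
```

```bash
python3 - <<'E'
from h import *
st=robot.get_state();print(st["tcp_pos"].round(1),st["ft_force"].round(1))
im=robot.snapshot("wrist");C=cam("wrist",st)
print([(np.round(np.array(d["at"])*[560,420]),round(d["conf"],2)) for n in ("thumb","cover","blue_tray") for d in robot.find_in(n,"wrist")])
print(proj(C,chest(-128,3.2,74)[0]),proj(C,chest(-128,18.2,74)[0]))
t=3.2
p,r=plan([("back",chest(-129,t-14,58)),("up",chest(-129,t-14,165))])
# to rack pre-grasp above red at y=108
plan([("pre1",rack(108,130)),("pre2",rack(108,60)),("grip",rack(108,-10)),("lift",rack(108,110))],(p,r))
E
```

```text
[448.4 220.4  58.7] [0.2 1.  0.2]
[(array([316., 256.]), 0.64), (array([414., 384.]), 0.8), (array([312., 285.]), 0.74), (array([412., 358.]), 0.79), (array([413., 386.]), 0.58)]
[[288.81173406 261.45866136]] [[313.86013106 261.46108482]]
back [-0.0, -0.018, -0.001] [0.0, -0.0, -0.0] -> [450. 210.  58.]
up [-0.0, 0.0, -0.214] [0.0, -0.0, -0.0] -> [450. 210. 165.]
pre1 [-0.024, -0.29, -0.026] [0.042, -0.191, 0.133] -> [488.  70. 178.]
pre1 [-0.086, -0.279, 0.009] [0.042, -0.192, 0.133] -> [526. -71. 191.]
pre2 [-0.0, -0.0, 0.14] [-0.001, 0.0, -0.0] -> [565. -80. 134.]
grip [-0.0, -0.0, 0.14] [0.0, 0.0, -0.0] -> [604. -90.  77.]
lift [-0.0, -0.0, -0.24] [0.0, 0.0, -0.0] -> [537. -74. 175.]
```

Emit:
{"name": "move_arm", "arguments": {
  "plan": [
    {"dp":[0,-0.018,0],"twist":[0,0,0],"jaw":-1},
    {"dp":[0,-0.018,-0.06],"twist":[0,0,0],"jaw":-1},
    {"dp":[0,-0.018,-0.13],"twist":[0,0,0],"jaw":-1},
    {"dp":[0,-0.018,-0.2],"twist":[0,0,0],"jaw":-1},
    {"dp":[0,-0.018,-0.214],"twist":[0,0,0],"jaw":-1}
  ]
}}

```text
t: 4.4
tcp_pos: [453.0, 209.9, 171.7]
eef_rot: [[-0.983, -0.183, 0.01], [-0.183, 0.983, 0.003], [-0.011, 0.001, -1.0]]
ft_force: [-0.3, 0.4, 1.2]
width: 0.005
grip_force: 0.0
```

Emit:
{"name": "move_arm", "arguments": {
  "plan": [
    {"dp":[-0.024,-0.29,-0.026],"twist":[0.042,-0.191,0.133],"jaw":-1},
    {"dp":[-0.024,-0.29,-0.026],"twist":[0.042,-0.191,0.133],"jaw":0.28},
    {"dp":[-0.024,-0.29,-0.026],"twist":[0.042,-0.191,0.133],"jaw":0.28},
    {"dp":[-0.024,-0.29,-0.026],"twist":[0.042,-0.191,0.133],"jaw":0.28},
    {"dp":[-0.024,-0.29,-0.026],"twist":[0.042,-0.191,0.133],"jaw":0.28}
  ]
}}

```text
t: 4.82
tcp_pos: [487.4, 65.6, 177.3]
eef_rot: [[-0.954, 0.036, 0.299], [0.023, 0.999, -0.044], [-0.3, -0.035, -0.953]]
ft_force: [-0.3, -0.1, 1.1]
width: 0.251
grip_force: 0.0
```

Emit:
{"name": "move_arm", "arguments": {
  "plan": [
    {"dp":[-0.086,-0.279,0.009],"twist":[0.042,-0.192,0.133],"jaw":0.28},
    {"dp":[-0.086,-0.279,0.009],"twist":[0.042,-0.192,0.133],"jaw":0.28},
    {"dp":[-0.086,-0.279,0.009],"twist":[0.042,-0.192,0.133],"jaw":0.28},
    {"dp":[-0.086,-0.279,0.009],"twist":[0.042,-0.192,0.133],"jaw":0.28},
    {"dp":[-0.086,-0.279,0.009],"twist":[0.042,-0.192,0.133],"jaw":0.28}
  ]
}}

```text
t: 5.23
tcp_pos: [525.7, -73.6, 189.8]
eef_rot: [[-0.794, 0.248, 0.555], [0.203, 0.969, -0.143], [-0.573, -0.001, -0.82]]
ft_force: [0.2, 0.1, -0.0]
width: 0.604
grip_force: 0.0
```

```bash
python3 - <<'E'
from h import *
st=robot.get_state();im=robot.snapshot("wrist")
st=robot.get_state();im=robot.snapshot("wrist");C=cam("wrist",st)
print(st["t"],st["tcp_pos"].round(1),rack(108,130)[0],st["width"])
for y in (108,36,-36):
  for t in (-60,0,60):
    for n in (13,): print(y,t,proj(C,rack(y,13,t)[0]).round(0)); cv2.circle(im,tuple(int(a) for a in proj(C,rack(y,13,t)[0])[0]),3,(0,255,0),1)
top=robot.snapshot("top")
cv2.imwrite("pics/w2.png",np.hstack([cv2.resize(im,(460,345)),cv2.resize(top[120:345,60:280],(337,345))]))
E
```

```text
5.2833 [526.2 -72.2 190.7] [526.34726939 -70.86132756 191.55424232] 0.6277697453039031
108 -60 [[284. 146.]]
108 0 [[285. 206.]]
108 60 [[285. 259.]]
36 -60 [[210. 146.]]
36 0 [[214. 206.]]
36 60 [[218. 260.]]
-36 -60 [[136. 146.]]
-36 0 [[144. 206.]]
-36 60 [[151. 260.]]
```

View pics/w2.png

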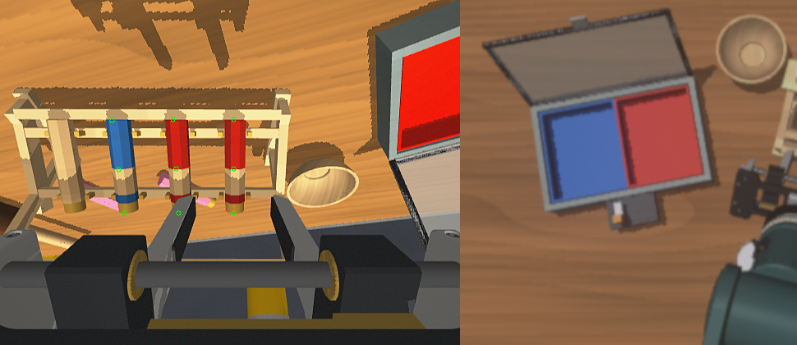

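The wrist view shows my predicted points lying on the handles (red at the right, near (234,169)). The top view shows the cover fully open, with blue in the left tray and red in the right.

```bash
python3 - <<'E'
from h import *
p,r=plan([("pre2",rack(108,50)),("grip",rack(108,-10))])
p,r=plan([("lift",rack(108,110)),("over",chest(0,-90,140)),("down",chest(0,-90,35)),("set",chest(0,-90,16))],(p,r))
E
```

```text
pre2 [0.001, -0.001, 0.16] [-0.0, 0.001, -0.001] -> [571. -82. 126.]
grip [-0.0, -0.0, 0.12] [-0.0, -0.0, 0.0] -> [604. -90.  77.]
lift [-0.0, -0.0, -0.24] [-0.0, -0.0, 0.0] -> [538. -74. 175.]
over [0.023, 0.236, 0.026] [-0.042, 0.191, -0.133] -> [564.  41. 158.]
over [-0.036, 0.232, 0.04] [-0.042, 0.191, -0.133] -> [591. 156. 140.]
down [-0.001, -0.0, 0.21] [0.0, -0.0, 0.0] -> [591. 156.  35.]
set [0.0, -0.0, 0.038] [0.0, -0.0, 0.0] -> [591. 156.  16.]
```

Emit:
{"name": "move_arm", "arguments": {
  "plan": [
    {"dp":[0.001,-0.001,0.08],"twist":[0,0,0],"jaw":0.28},
    {"dp":[0.001,-0.001,0.15],"twist":[0,0,0],"jaw":0.28},
    {"dp":[0.001,-0.001,0.21],"twist":[0,0,0],"jaw":0.28},
    {"dp":[0.001,-0.001,0.26],"twist":[0,0,0],"jaw":0.28},
    {"dp":[0.001,-0.001,0.28],"twist":[0,0,0],"jaw":0.28}
  ]
}}

```text
t: 5.8
tcp_pos: [603.7, -88.7, 72.1]
eef_rot: [[-0.798, 0.241, 0.552], [0.199, 0.97, -0.137], [-0.569, 0.0, -0.823]]
ft_force: [-1.4, 1.0, -0.2]
width: 0.64
grip_force: 0.0
```

Emit:
{"name": "move_arm", "arguments": {
  "plan": [
    {"dp":[0,0,0],"twist":[0,0,0],"jaw":0.28},
    {"dp":[0,0,0],"twist":[0,0,0],"jaw":-0.3},
    {"dp":[0,0,0],"twist":[0,0,0],"jaw":-0.6},
    {"dp":[0,0,0],"twist":[0,0,0],"jaw":-0.6},
    {"dp":[0,0,0],"twist":[0,0,0],"jaw":-0.6}
  ],
  "force": 25
}}

```text
t: 6.22
tcp_pos: [604.6, -90.8, 78.6]
eef_rot: [[-0.792, 0.243, 0.559], [0.199, 0.97, -0.14], [-0.577, -0.0, -0.817]]
ft_force: [0.1, -0.0, 0.7]
width: 0.394
grip_force: 0.0
```

Emit:
{"name": "move_arm", "arguments": {
  "plan": [
    {"dp":[0,0,0],"twist":[0,0,0],"jaw":-0.6},
    {"dp":[0,0,0],"twist":[0,0,0],"jaw":-0.6},
    {"dp":[0,0,0],"twist":[0,0,0],"jaw":-0.6},
    {"dp":[0,0,0],"twist":[0,0,0],"jaw":-0.6},
    {"dp":[0,0,0],"twist":[0,0,0],"jaw":-0.6}
  ],
  "force": 25
}}

```text
t: 6.63
tcp_pos: [604.3, -90.9, 77.6]
eef_rot: [[-0.793, 0.244, 0.558], [0.199, 0.97, -0.14], [-0.575, -0.0, -0.818]]
ft_force: [-5.8, 1.6, 6.1]
width: 0.272
grip_force: 24.9
```

Emit:
{"name": "move_arm", "arguments": {
  "plan": [
    {"dp":[0,0,-0.03],"twist":[0,0,0],"jaw":-0.6},
    {"dp":[0,0,-0.08],"twist":[0,0,0],"jaw":-0.6},
    {"dp":[0,0,-0.14],"twist":[0,0,0],"jaw":-0.6},
    {"dp":[0,0,-0.2],"twist":[0,0,0],"jaw":-0.6},
    {"dp":[0,0,-0.24],"twist":[0,0,0],"jaw":-0.6}
  ]
}}

```text
t: 7.05
tcp_pos: [536.5, -74.0, 176.8]
eef_rot: [[-0.793, 0.244, 0.558], [0.199, 0.97, -0.141], [-0.576, -0.0, -0.818]]
ft_force: [1.0, 0.3, -0.7]
width: 0.274
grip_force: 25.0
```

Emit:
{"name": "move_arm", "arguments": {
  "plan": [
    {"dp":[0.005,0.05,0.005],"twist":[-0.009,0.04,-0.028],"jaw":-0.6},
    {"dp":[0.01,0.1,0.01],"twist":[-0.018,0.08,-0.056],"jaw":-0.6},
    {"dp":[0.015,0.15,0.016],"twist":[-0.027,0.12,-0.085],"jaw":-0.6},
    {"dp":[0.02,0.2,0.021],"twist":[-0.035,0.16,-0.112],"jaw":-0.6},
    {"dp":[0.023,0.236,0.026],"twist":[-0.042,0.191,-0.133],"jaw":-0.6}
  ]
}}

```text
t: 7.47
tcp_pos: [564.3, 42.5, 157.3]
eef_rot: [[-0.954, 0.028, 0.298], [0.016, 0.999, -0.04], [-0.299, -0.033, -0.954]]
ft_force: [0.3, -0.2, -0.3]
width: 0.271
grip_force: 25.0
```

Emit:
{"name": "move_arm", "arguments": {
  "plan": [
    {"dp":[-0.008,0.05,0.008],"twist":[-0.009,0.04,-0.028],"jaw":-0.6},
    {"dp":[-0.015,0.1,0.016],"twist":[-0.018,0.08,-0.056],"jaw":-0.6},
    {"dp":[-0.022,0.15,0.025],"twist":[-0.027,0.12,-0.085],"jaw":-0.6},
    {"dp":[-0.03,0.2,0.034],"twist":[-0.035,0.16,-0.112],"jaw":-0.6},
    {"dp":[-0.036,0.232,0.04],"twist":[-0.042,0.191,-0.133],"jaw":-0.6}
  ]
}}

```text
t: 7.88
tcp_pos: [591.0, 157.7, 138.7]
eef_rot: [[-0.982, -0.187, -0.002], [-0.187, 0.982, 0.0], [0.002, 0.001, -1.0]]
ft_force: [0.6, -0.3, -1.3]
width: 0.274
grip_force: 25.0
```

```bash
python3 - <<'E'
from h import *
st=robot.get_state();im=robot.snapshot("wrist")
st=robot.get_state();im=robot.snapshot("wrist")
print(st["tcp_pos"].round(1),st["width"],st["grip_force"],st["ft_force"].round(1))
cv2.imwrite("pics/w3.png",im)
plan([("down",chest(0,-90,35)),("set",chest(0,-90,16))])
E
```

```text
[592.5 159.6 136.8] 0.27331354283810694 24.978296746267006 [ 2.2  1.7 -1. ]
down [0.001, -0.002, 0.204] [0.0, -0.001, 0.001] -> [591. 156.  35.]
set [0.0, -0.0, 0.038] [0.0, -0.0, 0.0] -> [591. 156.  16.]
```

View pics/w3.png

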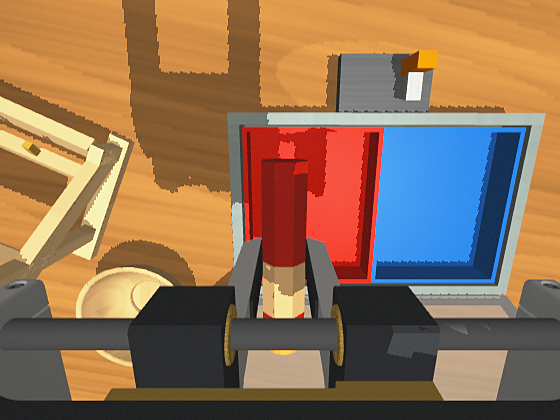

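The handle sits straight in the jaws, with its red half at (285,215) in line with the red tray. I'll set it down slowly.

Emit:
{"name": "move_arm", "arguments": {
  "plan": [
    {"dp":[0,0,0.05],"twist":[0,0,0],"jaw":-0.6},
    {"dp":[0,0,0.1],"twist":[0,0,0],"jaw":-0.6},
    {"dp":[0,0,0.15],"twist":[0,0,0],"jaw":-0.6},
    {"dp":[0,0,0.19],"twist":[0,0,0],"jaw":-0.6},
    {"dp":[0,0,0.21],"twist":[0,0,0],"jaw":-0.6}
  ]
}}

```text
t: 8.4
tcp_pos: [588.2, 154.1, 31.4]
eef_rot: [[-0.983, -0.183, -0.003], [-0.183, 0.983, -0.002], [0.004, -0.001, -1.0]]
ft_force: [-0.4, -0.5, -0.7]
width: 0.273
grip_force: 25.0
```

Emit:
{"name": "move_arm", "arguments": {
  "plan": [
    {"dp":[0,0,0.012],"twist":[0,0,0],"jaw":-0.6},
    {"dp":[0,0,0.022],"twist":[0,0,0],"jaw":-0.6},
    {"dp":[0,0,0.03],"twist":[0,0,0],"jaw":-0.6},
    {"dp":[0,0,0.034],"twist":[0,0,0],"jaw":-0.6},
    {"dp":[0,0,0.036],"twist":[0,0,0],"jaw":-0.6}
  ]
}}

```text
t: 8.82
tcp_pos: [591.6, 155.6, 17.7]
eef_rot: [[-0.983, -0.184, 0.003], [-0.184, 0.983, 0.0], [-0.003, -0.001, -1.0]]
ft_force: [-0.2, -0.5, -0.4]
width: 0.277
grip_force: 25.0
```

Emit:
{"name": "move_arm", "arguments": {
  "plan": [
    {"dp":[0,0,0.001],"twist":[0,0,0],"jaw":-0.6},
    {"dp":[0,0,0.001],"twist":[0,0,0],"jaw":-0.6},
    {"dp":[0,0,0.002],"twist":[0,0,0],"jaw":-0.6},
    {"dp":[0,0,0.002],"twist":[0,0,0],"jaw":-0.6},
    {"dp":[0,0,0.002],"twist":[0,0,0],"jaw":-0.6}
  ]
}}

```text
t: 9.23
tcp_pos: [591.7, 155.7, 16.8]
eef_rot: [[-0.983, -0.184, 0.004], [-0.184, 0.983, 0.0], [-0.004, -0.001, -1.0]]
ft_force: [1.0, -0.5, 3.0]
width: 0.269
grip_force: 25.0
```

Emit:
{"name": "move_arm", "arguments": {
  "plan": [
    {"dp":[0,0,0],"twist":[0,0,0],"jaw":-0.24},
    {"dp":[0,0,0],"twist":[0,0,0],"jaw":-0.24},
    {"dp":[0,0,0],"twist":[0,0,0],"jaw":-0.24},
    {"dp":[0,0,0],"twist":[0,0,0],"jaw":-0.24},
    {"dp":[0,0,0],"twist":[0,0,0],"jaw":-0.24}
  ]
}}

```text
t: 9.65
tcp_pos: [590.4, 156.2, 15.4]
eef_rot: [[-0.983, -0.184, 0.001], [-0.184, 0.983, 0.001], [-0.001, 0.001, -1.0]]
ft_force: [-0.4, 2.2, 0.4]
width: 0.378
grip_force: 1.2
```

```bash
python3 - <<'E'
from h import *
st=robot.get_state();print(st["tcp_pos"].round(1),st["width"])
q=chest(0,-90,140);q[0][2]=140
p,r=plan([("up",q),("pre",rack(36,130)),("grip",rack(36,-10))])
p,r=plan([("lift",rack(36,110)),("over",chest(0,-38,140)),("down",chest(0,-38,35)),("set",chest(0,-38,17))],(p,r))
E
```

```text
[590.4 156.2  15.4] 0.37800344198569447
up [-0.001, -0.0, -0.249] [0.0, 0.001, -0.0] -> [591. 156. 140.]
pre [0.135, -0.277, -0.052] [0.042, -0.191, 0.133] -> [550.   8. 166.]
pre [0.058, -0.3, -0.062] [0.042, -0.192, 0.132] -> [ 509. -140.  192.]
grip [-0.0, -0.0, 0.281] [-0.0, 0.0, 0.0] -> [ 587. -160.   77.]
lift [-0.0, -0.0, -0.24] [-0.0, 0.0, 0.0] -> [ 520. -143.  175.]
over [0.041, 0.355, 0.014] [-0.042, 0.191, -0.133] -> [551.  32. 157.]
over [-0.042, 0.353, 0.037] [-0.042, 0.191, -0.132] -> [581. 207. 140.]
down [-0.0, 0.0, 0.21] [-0.0, 0.0, -0.0] -> [581. 207.  35.]
set [-0.0, 0.0, 0.036] [-0.0, 0.0, -0.0] -> [581. 207.  17.]
```

Emit:
{"name": "move_arm", "arguments": {
  "plan": [
    {"dp":[0,0.001,-0.03],"twist":[0,0,0],"jaw":-0.26},
    {"dp":[0,0.001,-0.08],"twist":[0,0,0],"jaw":-0.26},
    {"dp":[0,0,-0.15],"twist":[0,0,0],"jaw":-0.26},
    {"dp":[0,0,-0.21],"twist":[0,0,0],"jaw":-0.26},
    {"dp":[0,0,-0.249],"twist":[0,0,0],"jaw":-0.26}
  ]
}}

```text
t: 10.07
tcp_pos: [591.9, 155.3, 143.9]
eef_rot: [[-0.983, -0.184, 0.006], [-0.184, 0.983, -0.0], [-0.006, -0.001, -1.0]]
ft_force: [0.3, -0.2, 0.1]
width: 0.368
grip_force: 0.0
```

Emit:
{"name": "move_arm", "arguments": {
  "plan": [
    {"dp":[0.027,-0.055,-0.01],"twist":[0.008,-0.038,0.027],"jaw":-0.26},
    {"dp":[0.054,-0.11,-0.02],"twist":[0.017,-0.076,0.053],"jaw":0.28},
    {"dp":[0.08,-0.166,-0.03],"twist":[0.025,-0.115,0.08],"jaw":0.28},
    {"dp":[0.108,-0.222,-0.042],"twist":[0.034,-0.153,0.106],"jaw":0.28},
    {"dp":[0.135,-0.277,-0.052],"twist":[0.042,-0.191,0.133],"jaw":0.28}
  ]
}}

```text
t: 10.48
tcp_pos: [549.2, 5.4, 166.6]
eef_rot: [[-0.952, 0.032, 0.304], [0.02, 0.999, -0.043], [-0.305, -0.035, -0.952]]
ft_force: [-0.2, -0.2, -0.1]
width: 0.619
grip_force: 0.0
```

Emit:
{"name": "move_arm", "arguments": {
  "plan": [
    {"dp":[0.012,-0.06,-0.012],"twist":[0.008,-0.038,0.026],"jaw":0.28},
    {"dp":[0.023,-0.12,-0.025],"twist":[0.017,-0.077,0.053],"jaw":0.28},
    {"dp":[0.035,-0.18,-0.037],"twist":[0.025,-0.115,0.08],"jaw":0.28},
    {"dp":[0.047,-0.24,-0.05],"twist":[0.034,-0.154,0.106],"jaw":0.28},
    {"dp":[0.058,-0.3,-0.062],"twist":[0.042,-0.192,0.132],"jaw":0.28}
  ]
}}

```text
t: 10.9
tcp_pos: [507.3, -142.3, 192.6]
eef_rot: [[-0.792, 0.244, 0.56], [0.198, 0.97, -0.143], [-0.578, -0.002, -0.816]]
ft_force: [0.3, -0.5, -0.5]
width: 0.641
grip_force: 0.0
```

```bash
python3 - <<'E'
from h import *
st=robot.get_state();im=robot.snapshot("wrist")
st=robot.get_state();im=robot.snapshot("wrist");C=cam("wrist",st)
print(st["t"],st["tcp_pos"].round(1),st["width"])
for y in (36,-36):
  for t in (-60,0): cv2.circle(im,tuple(int(a) for a in proj(C,rack(y,13,t)[0])[0]),3,(0,255,0),1)
top=robot.snapshot("top")
cv2.imwrite("pics/w4.png",np.hstack([cv2.resize(im,(460,345)),cv2.resize(top[120:345,60:280],(337,345))]))
p,r=plan([("grip",rack(36,-10))])
E
```

```text
10.95 [ 504.8 -146.9  191.4] 0.6420576060803038
grip [-0.002, 0.007, 0.282] [-0.002, 0.002, -0.002] -> [ 587. -160.   77.]
```

View pics/w4.png

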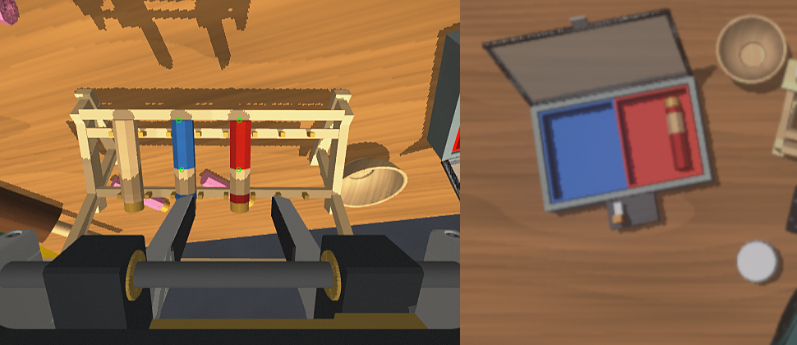

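The first red handle lies flat at the right side of the red tray, and the predicted points match the second one at (240,169). I'll grip it.

Emit:
{"name": "move_arm", "arguments": {
  "plan": [
    {"dp":[0,0,0.06],"twist":[0,0,0],"jaw":0.28},
    {"dp":[0,0,0.12],"twist":[0,0,0],"jaw":0.28},
    {"dp":[0,0,0.19],"twist":[0,0,0],"jaw":0.28},
    {"dp":[0,0,0.25],"twist":[0,0,0],"jaw":0.28},
    {"dp":[0,0,0.281],"twist":[0,0,0],"jaw":0.28}
  ]
}}

```text
t: 11.47
tcp_pos: [586.8, -158.6, 72.5]
eef_rot: [[-0.798, 0.24, 0.553], [0.197, 0.971, -0.136], [-0.57, 0.0, -0.822]]
ft_force: [-0.7, -1.0, -0.5]
width: 0.64
grip_force: 0.0
```

Emit:
{"name": "move_arm", "arguments": {
  "plan": [
    {"dp":[0,0,0],"twist":[0,0,0],"jaw":0.28},
    {"dp":[0,0,0],"twist":[0,0,0],"jaw":-0.6},
    {"dp":[0,0,0],"twist":[0,0,0],"jaw":-0.6},
    {"dp":[0,0,0],"twist":[0,0,0],"jaw":-0.6},
    {"dp":[0,0,0],"twist":[0,0,0],"jaw":-0.6}
  ],
  "force": 25
}}

```text
t: 11.88
tcp_pos: [587.4, -160.7, 79.4]
eef_rot: [[-0.792, 0.242, 0.56], [0.197, 0.97, -0.141], [-0.578, -0.001, -0.816]]
ft_force: [0.2, 0.3, -0.0]
width: 0.39
grip_force: 0.0
```

Emit:
{"name": "move_arm", "arguments": {
  "plan": [
    {"dp":[0,0,0],"twist":[0,0,0],"jaw":-0.6},
    {"dp":[0,0,0],"twist":[0,0,0],"jaw":-0.6},
    {"dp":[0,0,0],"twist":[0,0,0],"jaw":-0.6},
    {"dp":[0,0,0],"twist":[0,0,0],"jaw":-0.6},
    {"dp":[0,0,0],"twist":[0,0,0],"jaw":-0.6}
  ],
  "force": 25
}}

```text
t: 12.3
tcp_pos: [587.1, -160.8, 78.6]
eef_rot: [[-0.793, 0.242, 0.559], [0.197, 0.97, -0.14], [-0.577, -0.001, -0.817]]
ft_force: [-5.2, 1.7, 5.6]
width: 0.275
grip_force: 24.9
```

```bash
python3 - <<'E'
from h import *
p,r=plan([("lift",rack(36,110)),("over",chest(0,-40,140)),("down",chest(0,-40,35)),("set",chest(0,-40,16))])
E
```

```text
lift [0.002, 0.001, -0.238] [-0.0, 0.003, 0.001] -> [ 520. -143.  175.]
over [0.04, 0.353, 0.015] [-0.042, 0.191, -0.133] -> [551.  31. 158.]
over [-0.041, 0.352, 0.038] [-0.042, 0.191, -0.133] -> [582. 205. 140.]
down [-0.0, -0.0, 0.21] [0.0, 0.0, -0.0] -> [582. 205.  35.]
set [-0.0, -0.0, 0.038] [0.0, 0.0, -0.0] -> [582. 205.  16.]
```

Emit:
{"name": "move_arm", "arguments": {
  "plan": [
    {"dp":[0,0,-0.03],"twist":[0,0,0],"jaw":-0.6},
    {"dp":[0,0,-0.08],"twist":[0,0,0],"jaw":-0.6},
    {"dp":[0,0,-0.14],"twist":[0,0,0],"jaw":-0.6},
    {"dp":[0,0,-0.2],"twist":[0,0,0],"jaw":-0.6},
    {"dp":[0,0,-0.239],"twist":[0,0,0],"jaw":-0.6}
  ]
}}

```text
t: 12.72
tcp_pos: [519.3, -143.9, 177.1]
eef_rot: [[-0.793, 0.243, 0.559], [0.197, 0.97, -0.141], [-0.577, -0.001, -0.817]]
ft_force: [0.4, -0.4, -0.6]
width: 0.273
grip_force: 25.0
```

Emit:
{"name": "move_arm", "arguments": {
  "plan": [
    {"dp":[0.008,0.07,0.003],"twist":[-0.008,0.038,-0.027],"jaw":-0.6},
    {"dp":[0.016,0.141,0.006],"twist":[-0.017,0.076,-0.053],"jaw":-0.6},
    {"dp":[0.024,0.212,0.009],"twist":[-0.025,0.115,-0.08],"jaw":-0.6},
    {"dp":[0.032,0.283,0.012],"twist":[-0.034,0.153,-0.106],"jaw":-0.6},
    {"dp":[0.04,0.354,0.015],"twist":[-0.042,0.191,-0.133],"jaw":-0.6}
  ]
}}

```text
t: 13.13
tcp_pos: [551.1, 32.1, 157.2]
eef_rot: [[-0.954, 0.028, 0.3], [0.016, 0.999, -0.042], [-0.301, -0.035, -0.953]]
ft_force: [1.0, -0.4, 0.3]
width: 0.274
grip_force: 25.0
```

Emit:
{"name": "move_arm", "arguments": {
  "plan": [
    {"dp":[-0.008,0.07,0.008],"twist":[-0.008,0.038,-0.027],"jaw":-0.6},
    {"dp":[-0.016,0.141,0.015],"twist":[-0.017,0.076,-0.053],"jaw":-0.6},
    {"dp":[-0.025,0.212,0.023],"twist":[-0.025,0.115,-0.08],"jaw":-0.6},
    {"dp":[-0.033,0.283,0.03],"twist":[-0.034,0.153,-0.106],"jaw":-0.6},
    {"dp":[-0.041,0.352,0.038],"twist":[-0.042,0.191,-0.133],"jaw":-0.6}
  ]
}}

```text
t: 13.55
tcp_pos: [581.7, 207.1, 138.8]
eef_rot: [[-0.982, -0.188, 0.0], [-0.188, 0.982, -0.001], [0.0, -0.001, -1.0]]
ft_force: [1.2, -0.5, -0.1]
width: 0.273
grip_force: 25.0
```

```bash
python3 - <<'E'
from h import *
[robot.snapshot("wrist") for i in range(6)]
st=robot.get_state();print(st["t"],st["tcp_pos"].round(1),st["width"],st["grip_force"])
p,r=plan([("down",chest(0,-40,35)),("set",chest(0,-40,16))])
E
```

```text
13.85 [581.4 204.3 139.4] 0.2735035867302797 24.98160520219244
down [-0.001, 0.002, 0.209] [-0.001, 0.002, -0.0] -> [582. 205.  35.]
set [0.0, 0.0, 0.038] [-0.0, 0.0, -0.0] -> [582. 205.  16.]
```

Emit:
{"name": "move_arm", "arguments": {
  "plan": [
    {"dp":[0,0.001,0.05],"twist":[0,0,0],"jaw":-0.6},
    {"dp":[0,0.001,0.1],"twist":[0,0,0],"jaw":-0.6},
    {"dp":[0,0.001,0.15],"twist":[0,0,0],"jaw":-0.6},
    {"dp":[0,0.001,0.19],"twist":[0,0,0],"jaw":-0.6},
    {"dp":[0,0.001,0.209],"twist":[0,0,0],"jaw":-0.6}
  ]
}}

```text
t: 14.27
tcp_pos: [579.7, 203.6, 32.9]
eef_rot: [[-0.983, -0.183, 0.0], [-0.183, 0.983, -0.002], [0.0, -0.002, -1.0]]
ft_force: [-0.8, -1.0, -1.6]
width: 0.28
grip_force: 25.0
```

Emit:
{"name": "move_arm", "arguments": {
  "plan": [
    {"dp":[0,0,0.012],"twist":[0,0,0],"jaw":-0.6},
    {"dp":[0,0,0.022],"twist":[0,0,0],"jaw":-0.6},
    {"dp":[0,0,0.03],"twist":[0,0,0],"jaw":-0.6},
    {"dp":[0,0,0.034],"twist":[0,0,0],"jaw":-0.6},
    {"dp":[0,0,0.036],"twist":[0,0,0],"jaw":-0.6}
  ]
}}

```text
t: 14.68
tcp_pos: [582.6, 205.8, 17.7]
eef_rot: [[-0.983, -0.186, 0.005], [-0.186, 0.983, -0.001], [-0.005, -0.002, -1.0]]
ft_force: [-0.2, 0.2, 0.6]
width: 0.272
grip_force: 25.0
```

Emit:
{"name": "move_arm", "arguments": {
  "plan": [
    {"dp":[0,0,0.001],"twist":[0,0,0],"jaw":-0.6},
    {"dp":[0,0,0.001],"twist":[0,0,0],"jaw":-0.6},
    {"dp":[0,0,0.002],"twist":[0,0,0],"jaw":-0.6},
    {"dp":[0,0,0.002],"twist":[0,0,0],"jaw":-0.6},
    {"dp":[0,0,0.002],"twist":[0,0,0],"jaw":-0.6}
  ]
}}

```text
t: 15.1
tcp_pos: [582.8, 206.0, 16.7]
eef_rot: [[-0.983, -0.186, 0.005], [-0.186, 0.983, -0.0], [-0.005, -0.001, -1.0]]
ft_force: [1.6, 0.3, 2.2]
width: 0.27
grip_force: 25.0
```

Contact is at about 2 N, so I release and plan the blue handle.

Emit:
{"name": "move_arm", "arguments": {
  "plan": [
    {"dp":[0,0,0],"twist":[0,0,0],"jaw":-0.3},
    {"dp":[0,0,0],"twist":[0,0,0],"jaw":-0.3},
    {"dp":[0,0,0],"twist":[0,0,0],"jaw":-0.3},
    {"dp":[0,0,0],"twist":[0,0,0],"jaw":-0.3},
    {"dp":[0,0,0],"twist":[0,0,0],"jaw":-0.3}
  ]
}}

```text
t: 15.52
tcp_pos: [581.5, 205.7, 15.1]
eef_rot: [[-0.983, -0.186, 0.002], [-0.186, 0.983, -0.001], [-0.002, -0.002, -1.0]]
ft_force: [-0.4, 0.5, 0.7]
width: 0.349
grip_force: 0.0
```

Emit:
{"name": "move_arm", "arguments": {
  "plan": [
    {"dp":[0,0,-0.03],"twist":[0,0,0],"jaw":-0.3},
    {"dp":[0,0,-0.08],"twist":[0,0,0],"jaw":-0.3},
    {"dp":[0,0,-0.15],"twist":[0,0,0],"jaw":-0.3},
    {"dp":[0,0,-0.21],"twist":[0,0,0],"jaw":-0.3},
    {"dp":[0,0,-0.25],"twist":[0,0,0],"jaw":-0.3}
  ]
}}

```text
t: 15.93
tcp_pos: [582.6, 206.2, 144.4]
eef_rot: [[-0.983, -0.186, 0.007], [-0.186, 0.983, 0.0], [-0.007, -0.001, -1.0]]
ft_force: [0.3, -0.0, 0.5]
width: 0.349
grip_force: 0.0
```

```bash
python3 - <<'E'
from h import *
[robot.snapshot("wrist") for i in range(6)]
st=robot.get_state();print(st["t"],st["tcp_pos"].round(1),st["width"])
p,r=plan([("pre",rack(-36,130)),("grip",rack(-36,-10)),("lift",rack(-36,110)),("over",chest(0,64,140)),("set",chest(0,64,16))])
E
```

```text
16.2333 [580.3 205.6 138.1] 0.3521183465383751
pre [0.11, -0.262, -0.035] [0.028, -0.128, 0.089] -> [551.  67. 156.]
pre [0.064, -0.275, -0.041] [0.027, -0.127, 0.089] -> [521. -72. 174.]
pre [0.018, -0.283, -0.037] [0.028, -0.128, 0.089] -> [ 491. -210.  192.]
grip [-0.0, 0.0, 0.28] [-0.0, 0.0, -0.0] -> [ 569. -230.   77.]
lift [-0.0, -0.0, -0.24] [-0.0, 0.0, -0.0] -> [ 502. -213.  175.]
over [0.051, 0.347, -0.007] [-0.028, 0.127, -0.089] -> [522. -39. 163.]
over [0.001, 0.35, 0.014] [-0.028, 0.128, -0.089] -> [542. 134. 151.]
over [-0.052, 0.345, 0.023] [-0.028, 0.127, -0.088] -> [563. 307. 140.]
set [0.0, 0.0, 0.248] [-0.0, 0.0, -0.0] -> [563. 307.  16.]
```

Emit:
{"name": "move_arm", "arguments": {
  "plan": [
    {"dp":[0.022,-0.052,-0.007],"twist":[0.006,-0.026,0.018],"jaw":-0.3},
    {"dp":[0.044,-0.105,-0.014],"twist":[0.011,-0.051,0.036],"jaw":0.28},
    {"dp":[0.066,-0.157,-0.021],"twist":[0.017,-0.077,0.053],"jaw":0.28},
    {"dp":[0.088,-0.21,-0.028],"twist":[0.022,-0.102,0.071],"jaw":0.28},
    {"dp":[0.11,-0.262,-0.035],"twist":[0.028,-0.128,0.089],"jaw":0.28}
  ]
}}

```text
t: 16.65
tcp_pos: [550.1, 65.7, 155.6]
eef_rot: [[-0.978, -0.042, 0.204], [-0.048, 0.999, -0.022], [-0.202, -0.031, -0.979]]
ft_force: [0.2, 0.0, 0.7]
width: 0.594
grip_force: 0.0
```

Emit:
{"name": "move_arm", "arguments": {
  "plan": [
    {"dp":[0.013,-0.055,-0.008],"twist":[0.005,-0.025,0.018],"jaw":0.28},
    {"dp":[0.026,-0.11,-0.016],"twist":[0.011,-0.051,0.036],"jaw":0.28},
    {"dp":[0.038,-0.165,-0.025],"twist":[0.016,-0.076,0.053],"jaw":0.28},
    {"dp":[0.051,-0.22,-0.033],"twist":[0.022,-0.102,0.071],"jaw":0.28},
    {"dp":[0.064,-0.275,-0.041],"twist":[0.027,-0.127,0.089],"jaw":0.28}
  ]
}}

```text
t: 17.07
tcp_pos: [520.6, -72.3, 173.4]
eef_rot: [[-0.914, 0.103, 0.393], [0.084, 0.994, -0.067], [-0.397, -0.028, -0.917]]
ft_force: [-0.5, -0.1, -0.3]
width: 0.642
grip_force: 0.0
```

Emit:
{"name": "move_arm", "arguments": {
  "plan": [
    {"dp":[0.004,-0.057,-0.007],"twist":[0.006,-0.026,0.018],"jaw":0.28},
    {"dp":[0.007,-0.113,-0.015],"twist":[0.011,-0.051,0.036],"jaw":0.28},
    {"dp":[0.011,-0.17,-0.022],"twist":[0.017,-0.077,0.053],"jaw":0.28},
    {"dp":[0.014,-0.226,-0.03],"twist":[0.022,-0.102,0.071],"jaw":0.28},
    {"dp":[0.018,-0.283,-0.037],"twist":[0.028,-0.128,0.089],"jaw":0.28}
  ]
}}

```text
t: 17.48
tcp_pos: [490.9, -210.8, 191.1]
eef_rot: [[-0.793, 0.245, 0.558], [0.202, 0.97, -0.138], [-0.575, 0.003, -0.818]]
ft_force: [0.5, -1.0, -0.2]
width: 0.639
grip_force: 0.0
```

```bash
python3 - <<'E'
from h import *
[robot.snapshot("wrist") for i in range(6)]
st=robot.get_state();im=robot.snapshot("wrist");C=cam("wrist",st)
print(st["t"],st["tcp_pos"].round(1),st["width"])
h,s,v=cv2.split(cv2.cvtColor(im,cv2.COLOR_BGR2HSV));m=(h>100)&(h<120)&(s>150)&(v>60);m[:120]=0;m[225:]=0
ys,xs=np.nonzero(m);print("blue half",xs.mean() if len(xs) else None,ys.mean() if len(ys) else None,"expect",proj(C,rack(-36,11,-30)[0]))
p,r=plan([("grip",rack(-36,-10)),("lift",rack(-36,110)),("over",chest(0,64,140)),("set",chest(0,64,16))])
E
```

```text
17.7833 [ 492.2 -209.   192.1] 0.6398163137771047
blue half 282.39453924914676 172.64914675767918 expect [[281.07661596 174.80730401]]
grip [0.003, -0.005, 0.281] [0.002, 0.002, -0.0] -> [ 569. -230.   77.]
lift [-0.0, 0.0, -0.24] [-0.0, -0.0, -0.0] -> [ 503. -213.  175.]
over [0.051, 0.347, -0.007] [-0.028, 0.127, -0.089] -> [522. -40. 163.]
over [0.001, 0.35, 0.014] [-0.028, 0.127, -0.088] -> [543. 134. 151.]
over [-0.051, 0.346, 0.024] [-0.028, 0.128, -0.089] -> [563. 308. 140.]
set [-0.0, -0.001, 0.248] [0.0, -0.0, 0.0] -> [563. 307.  16.]
```

The blue half is where I predicted, to within about 2 px, so I grip it.

Emit:
{"name": "move_arm", "arguments": {
  "plan": [
    {"dp":[0,-0.002,0.06],"twist":[0,0,0],"jaw":0.28},
    {"dp":[0,-0.002,0.12],"twist":[0,0,0],"jaw":0.28},
    {"dp":[0.001,-0.002,0.19],"twist":[0,0,0],"jaw":0.28},
    {"dp":[0.001,-0.002,0.25],"twist":[0,0,0],"jaw":0.28},
    {"dp":[0.001,-0.002,0.281],"twist":[0,0,0],"jaw":0.28}
  ]
}}

```text
t: 18.25
tcp_pos: [570.5, -227.7, 73.7]
eef_rot: [[-0.796, 0.24, 0.556], [0.199, 0.971, -0.134], [-0.571, 0.004, -0.821]]
ft_force: [-0.2, 0.4, -0.6]
width: 0.644
grip_force: 0.0
```

Emit:
{"name": "move_arm", "arguments": {
  "plan": [
    {"dp":[0,0,0],"twist":[0,0,0],"jaw":0.28},
    {"dp":[0,0,0],"twist":[0,0,0],"jaw":-0.6},
    {"dp":[0,0,0],"twist":[0,0,0],"jaw":-0.6},
    {"dp":[0,0,0],"twist":[0,0,0],"jaw":-0.6},
    {"dp":[0,0,0],"twist":[0,0,0],"jaw":-0.6}
  ],
  "force": 25
}}

```text
t: 18.67
tcp_pos: [570.7, -230.8, 80.5]
eef_rot: [[-0.791, 0.243, 0.562], [0.198, 0.97, -0.14], [-0.579, 0.0, -0.815]]
ft_force: [-0.7, -0.9, 0.2]
width: 0.393
grip_force: 0.0
```

Emit:
{"name": "move_arm", "arguments": {
  "plan": [
    {"dp":[0,0,0],"twist":[0,0,0],"jaw":-0.6},
    {"dp":[0,0,0],"twist":[0,0,0],"jaw":-0.6},
    {"dp":[0,0,0],"twist":[0,0,0],"jaw":-0.6},
    {"dp":[0,0,0],"twist":[0,0,0],"jaw":-0.6},
    {"dp":[0,0,0],"twist":[0,0,0],"jaw":-0.6}
  ],
  "force": 25
}}

```text
t: 19.08
tcp_pos: [570.4, -230.8, 79.7]
eef_rot: [[-0.792, 0.243, 0.56], [0.199, 0.97, -0.14], [-0.578, 0.001, -0.816]]
ft_force: [-5.2, 1.2, 6.4]
width: 0.269
grip_force: 24.9
```

Emit:
{"name": "move_arm", "arguments": {
  "plan": [
    {"dp":[0,0,-0.03],"twist":[0,0,0],"jaw":-0.6},
    {"dp":[0,0,-0.08],"twist":[0,0,0],"jaw":-0.6},
    {"dp":[0,0,-0.14],"twist":[0,0,0],"jaw":-0.6},
    {"dp":[0,0,-0.2],"twist":[0,0,0],"jaw":-0.6},
    {"dp":[0,0,-0.24],"twist":[0,0,0],"jaw":-0.6}
  ]
}}

```text
t: 19.5
tcp_pos: [502.3, -214.0, 178.6]
eef_rot: [[-0.792, 0.244, 0.56], [0.199, 0.97, -0.14], [-0.578, 0.0, -0.816]]
ft_force: [1.2, -1.1, 0.9]
width: 0.273
grip_force: 25.0
```

Emit:
{"name": "move_arm", "arguments": {
  "plan": [
    {"dp":[0.01,0.069,-0.001],"twist":[-0.006,0.025,-0.018],"jaw":-0.6},
    {"dp":[0.02,0.139,-0.003],"twist":[-0.011,0.051,-0.036],"jaw":-0.6},
    {"dp":[0.031,0.208,-0.004],"twist":[-0.017,0.076,-0.053],"jaw":-0.6},
    {"dp":[0.041,0.278,-0.006],"twist":[-0.022,0.102,-0.071],"jaw":-0.6},
    {"dp":[0.051,0.347,-0.007],"twist":[-0.028,0.127,-0.089],"jaw":-0.6}
  ]
}}

```text
t: 19.92
tcp_pos: [522.7, -38.7, 164.9]
eef_rot: [[-0.913, 0.102, 0.395], [0.082, 0.994, -0.068], [-0.399, -0.029, -0.916]]
ft_force: [1.0, -0.0, -0.5]
width: 0.275
grip_force: 25.0
```

Emit:
{"name": "move_arm", "arguments": {
  "plan": [
    {"dp":[0,0.07,0.003],"twist":[-0.006,0.025,-0.018],"jaw":-0.6},
    {"dp":[0,0.14,0.006],"twist":[-0.011,0.051,-0.035],"jaw":-0.6},
    {"dp":[0.001,0.21,0.008],"twist":[-0.017,0.076,-0.053],"jaw":-0.6},
    {"dp":[0.001,0.28,0.011],"twist":[-0.022,0.102,-0.07],"jaw":-0.6},
    {"dp":[0.001,0.35,0.014],"twist":[-0.028,0.127,-0.088],"jaw":-0.6}
  ]
}}

```text
t: 20.33
tcp_pos: [543.1, 135.4, 152.8]
eef_rot: [[-0.978, -0.044, 0.206], [-0.049, 0.999, -0.02], [-0.205, -0.029, -0.978]]
ft_force: [-0.5, 0.0, 0.1]
width: 0.272
grip_force: 25.0
```

Emit:
{"name": "move_arm", "arguments": {
  "plan": [
    {"dp":[-0.01,0.069,0.005],"twist":[-0.006,0.026,-0.018],"jaw":-0.6},
    {"dp":[-0.02,0.138,0.01],"twist":[-0.011,0.051,-0.036],"jaw":-0.6},
    {"dp":[-0.031,0.208,0.014],"twist":[-0.017,0.077,-0.053],"jaw":-0.6},
    {"dp":[-0.041,0.277,0.019],"twist":[-0.022,0.102,-0.071],"jaw":-0.6},
    {"dp":[-0.051,0.346,0.024],"twist":[-0.028,0.128,-0.089],"jaw":-0.6}
  ]
}}

```text
t: 20.75
tcp_pos: [563.3, 309.0, 141.0]
eef_rot: [[-0.983, -0.186, 0.002], [-0.186, 0.983, 0.0], [-0.002, -0.0, -1.0]]
ft_force: [-0.1, 0.2, -0.7]
width: 0.273
grip_force: 25.0
```

```bash
python3 - <<'E'
from h import *
[robot.snapshot("wrist") for i in range(6)]
st=robot.get_state();print(st["t"],st["tcp_pos"].round(1),st["width"],st["grip_force"])
p,r=plan([("down",chest(0,64,35)),("set",chest(0,64,17))])
E
```

```text
21.05 [563.3 306.2 141.7] 0.27363179700880164 24.989646126050502
down [0.002, 0.003, 0.213] [-0.001, 0.003, -0.001] -> [563. 307.  35.]
set [-0.0, -0.0, 0.036] [0.0, 0.0, 0.0] -> [563. 308.  17.]
```

Emit:
{"name": "move_arm", "arguments": {
  "plan": [
    {"dp":[0,0,0.05],"twist":[0,0,0],"jaw":-0.6},
    {"dp":[0,0,0.1],"twist":[0,0,0],"jaw":-0.6},
    {"dp":[0,0,0.15],"twist":[0,0,0],"jaw":-0.6},
    {"dp":[0,0,0.19],"twist":[0,0,0],"jaw":-0.6},
    {"dp":[0,0,0.212],"twist":[0,0,0],"jaw":-0.6}
  ]
}}

```text
t: 21.47
tcp_pos: [562.4, 305.0, 33.7]
eef_rot: [[-0.983, -0.183, 0.002], [-0.183, 0.983, -0.001], [-0.002, -0.001, -1.0]]
ft_force: [-0.2, -1.5, -0.6]
width: 0.274
grip_force: 25.0
```

Emit:
{"name": "move_arm", "arguments": {
  "plan": [
    {"dp":[0,0,0.012],"twist":[0,0,0],"jaw":-0.6},
    {"dp":[0,0,0.022],"twist":[0,0,0],"jaw":-0.6},
    {"dp":[0,0,0.03],"twist":[0,0,0],"jaw":-0.6},
    {"dp":[0,0,0.033],"twist":[0,0,0],"jaw":-0.6},
    {"dp":[0,0,0.034],"twist":[0,0,0],"jaw":-0.6}
  ]
}}

```text
t: 21.88
tcp_pos: [564.5, 307.5, 19.6]
eef_rot: [[-0.983, -0.185, 0.006], [-0.185, 0.983, 0.001], [-0.006, 0.0, -1.0]]
ft_force: [-0.1, -0.2, -0.6]
width: 0.272
grip_force: 25.0
```

Emit:
{"name": "move_arm", "arguments": {
  "plan": [
    {"dp":[0,0,0.001],"twist":[0,0,0],"jaw":-0.6},
    {"dp":[0,0,0.001],"twist":[0,0,0],"jaw":-0.6},
    {"dp":[0,0,0.001],"twist":[0,0,0],"jaw":-0.6},
    {"dp":[0,0,0.001],"twist":[0,0,0],"jaw":-0.6},
    {"dp":[0,0,0.001],"twist":[0,0,0],"jaw":-0.6}
  ]
}}

```text
t: 22.3
tcp_pos: [564.1, 307.5, 18.3]
eef_rot: [[-0.983, -0.185, 0.005], [-0.185, 0.983, 0.001], [-0.005, -0.0, -1.0]]
ft_force: [0.5, 0.1, -1.0]
width: 0.275
grip_force: 25.0
```

Not down yet; I'll lower it in half-millimetre steps.

Emit:
{"name": "move_arm", "arguments": {
  "plan": [
    {"dp":[0,0,0.001],"twist":[0,0,0],"jaw":-0.6},
    {"dp":[0,0,0.002],"twist":[0,0,0],"jaw":-0.6},
    {"dp":[0,0,0.002],"twist":[0,0,0],"jaw":-0.6},
    {"dp":[0,0,0.002],"twist":[0,0,0],"jaw":-0.6},
    {"dp":[0,0,0.002],"twist":[0,0,0],"jaw":-0.6}
  ]
}}

```text
t: 22.72
tcp_pos: [564.2, 307.5, 17.6]
eef_rot: [[-0.983, -0.185, 0.005], [-0.185, 0.983, 0.001], [-0.005, 0.0, -1.0]]
ft_force: [-0.0, -0.3, 2.3]
width: 0.27
grip_force: 25.0
```

Contact is at 2.3 N. I'll release, go up, and move back clear.

Emit:
{"name": "move_arm", "arguments": {
  "plan": [
    {"dp":[0,0,0],"twist":[0,0,0],"jaw":-0.1},
    {"dp":[0,0,0],"twist":[0,0,0],"jaw":-0.1},
    {"dp":[0,0,0],"twist":[0,0,0],"jaw":-0.1},
    {"dp":[0,0,0],"twist":[0,0,0],"jaw":-0.1},
    {"dp":[0,0,0],"twist":[0,0,0],"jaw":-0.1}
  ]
}}

```text
t: 23.13
tcp_pos: [563.8, 307.3, 16.9]
eef_rot: [[-0.983, -0.185, 0.004], [-0.185, 0.983, 0.0], [-0.004, -0.0, -1.0]]
ft_force: [0.4, -0.0, 0.2]
width: 0.449
grip_force: 0.0
```

Emit:
{"name": "move_arm", "arguments": {
  "plan": [
    {"dp":[0,0,-0.03],"twist":[0,0,0],"jaw":-0.1},
    {"dp":[0,0,-0.08],"twist":[0,0,0],"jaw":-0.1},
    {"dp":[0,0,-0.15],"twist":[0,0,0],"jaw":-0.1},
    {"dp":[0,0,-0.22],"twist":[0,0,0],"jaw":-0.1},
    {"dp":[0,0,-0.29],"twist":[0,0,0],"jaw":-0.1}
  ]
}}

```text
t: 23.55
tcp_pos: [562.8, 307.1, 163.2]
eef_rot: [[-0.983, -0.185, 0.004], [-0.185, 0.983, 0.0], [-0.004, -0.0, -1.0]]
ft_force: [0.6, 0.8, 0.3]
width: 0.452
grip_force: 0.0
```

Emit:
{"name": "move_arm", "arguments": {
  "plan": [
    {"dp":[0.06,0.03,-0.01],"twist":[0,0,0],"jaw":-0.1},
    {"dp":[0.12,0.06,-0.02],"twist":[0,0,0],"jaw":-0.1},
    {"dp":[0.18,0.09,-0.03],"twist":[0,0,0],"jaw":-0.1},
    {"dp":[0.24,0.12,-0.04],"twist":[0,0,0],"jaw":-0.1},
    {"dp":[0.3,0.15,-0.04],"twist":[0,0,0],"jaw":-0.1}
  ]
}}

```text
t: 23.97
tcp_pos: [400.9, 353.7, 182.7]
eef_rot: [[-0.983, -0.184, 0.007], [-0.184, 0.983, 0.002], [-0.007, 0.001, -1.0]]
ft_force: [-0.3, -0.1, 0.1]
width: 0.447
grip_force: 0.0
```

```bash
python3 - <<'E'
from h import *
[robot.snapshot("top") for i in range(6)]
im=robot.snapshot("top");st=robot.get_state();print(st["t"],st["tcp_pos"].round(1),st["width"],st["ft_force"].round(1))
cv2.imwrite("pics/top9.png",cv2.resize(im[100:340,80:440],None,fx=2.2,fy=2.2))
E
```

```text
24.3167 [402.9 352.9 181.1] 0.44821022051955717 [-0.5  0.2  0.6]
```

View pics/top9.png

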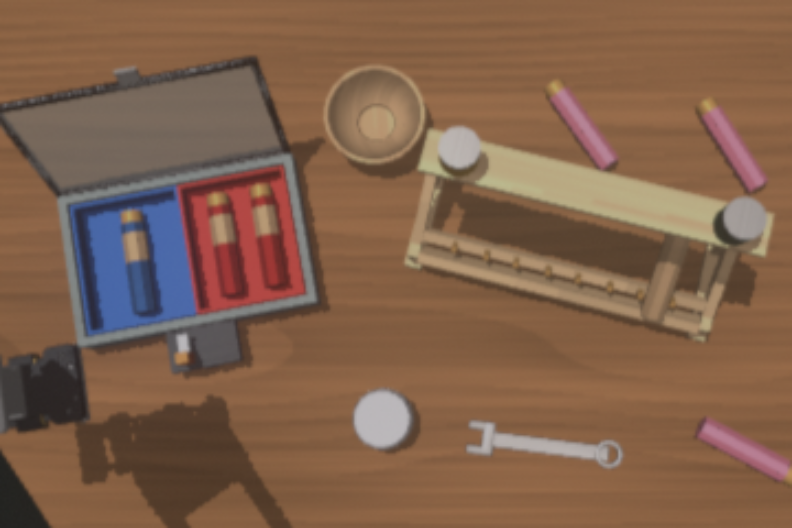

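The cover is open. Both red handles lie in the red tray ((225,243), (268,235)) and the blue one in the blue tray ((138,260)). The plain handle is still in the rack, and the tin, bowl and spanner haven't moved.

```bash
python3 -c "
from station import robot
print(robot.job_done())"
```

```text
the job is handed in; nothing more can be done
None
```

I handed the job in at about 24 s: the cover is open, both red handles lie flat in the red tray and the blue one in the blue tray, and the plain handle, tin, bowl and spanner show no change in the last picture.

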